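# Unhook the dry board and rack it

## Robot

A 6-joint arm with a two-finger parallel gripper is mounted at the origin on a cart in front of the work surface, level with it; the furniture and walls round the work are solid. World frame = base frame: x ahead of the robot, y to its left, z up, the work surface at z = 0. Lengths are in m, angles in rad, forces in N, time in s.
With the tool pointing down it reaches from about 0.35 to 0.725 m from the base axis. Payload 6 kg.
Tool frame: the origin (TCP) lies at the very end of the fingers, on their centre line; the grasp point (between the pads) lies r.pinch_z behind it (r.pinch_z is the distance from the TCP to the grasp point, in m); z points along the fingers, y is the direction in which the jaws open and shut (so a half turn about z gives the same grasp; the last joint's range is limited). The gripper opens to 85 mm and grips with 20 to 120 N. Pads are 22 mm wide; open, the fingers measure 114 mm over their backs; the gripper's body (76 mm by 85 mm) begins 54 mm behind the grasp point. The pads swing forward as they close: fully open they stand 13 mm farther back than shut.
Start: joints at [1.569, 0.04, 0.085, 0, -1.615, -0.334], TCP at [0.198, 0.566, 0.231] pointing down, gripper open.
Joint ranges: [-2.56, 2.56], [-1.29, 2.01], [-1.08, 1.49], [-3.29, 1.98], [-2.81, -0.18], [-2.99, 2.99]. Speed limits (rad/s): [2.57, 2.57, 3.01, 3.14, 3.14, 3.14].

## Interface

Orientations are given as a 3x3 rotation matrix whose columns are the frame's x, y, z axes.
In Python, from bench import r gives the robot as it stands. The module is installed in compiled form; this text tells all that it offers. Calls block until the motion is done:
- r.movep(position, orientation): joint-space move of the TCP to a pose.
- r.line_to(position, frame=None, feed=0.15, stop_force=None): straight line of the TCP; frame=None keeps the orientation; feed is the mean speed in m/s. With stop_force (N) it stops when the force on the tool has changed by that much, and returns True; else False.
- r.goto_joints(angles): joint-space move.
- r.move_gripper(opening, strength=None): finger opening in m; strength is the grip in N (None keeps the last); returns when the fingers have stopped.
- r.pause(seconds).
- r.ik(position, orientation): joint angles nearest the present ones, or None.
- r.get_obs(): the state.
- r.snapshot(name): name is "scene" or "side" or "wrist"; returns the picture (480x640x3 uint8, red, green, blue); there is no depth.
- r.get_calibration(name): a dict with "intrinsics" (3x3 intrinsics, pixels), "pose" (4x4, takes a point from camera to world coordinates). Camera axes: x right, y down, z forward; pixel columns grow to the right and rows downward; lengths in m; the calibration is good to about 2 mm. A picture is of the moment at which its call begins: read the wrist's pose just before it. get_calibration takes no time and is no camera call; for the wrist camera it gives the pose at the moment of the call.
A pose or a line that the arm cannot do raises r.Unreachable and nothing moves.
- r.hand_in(): hands the job in, once; it reports no verdict.
The state is a dict: "clock": time; "joint_positions": joint angles; "joint_vel": joint speeds; "joint_efforts": joint torques, N m; "tcp_pos": TCP position; "tool_rot": TCP orientation; "wrist_force": force on the tool from outside, world axes, zero at the start; "wrist_torque": the same for the moment, N m; "finger_gap": finger opening in m.
Only numpy, scipy, OpenCV 4.12 (cv2) and the standard library are available. Lean on these libraries where they do the work, as an engineer would, in place of code of your own. Each camera call takes 0.05 s, during which the arm holds its last target.

## Task

The dark board hanging on the drying stand is dry: take it by its top edge, ease it along its wire peg and lift it over the peg's upturned tip by feel, gently enough not to bend the peg. Then stand it, hole end up, in the middle of the empty groove of the board rack, lowered right to the bottom before you let go. Leave the other two boards where they are.

Things in the scene. Friction and masses are not known exactly. Their poses are not given: they have to be found in the camera images.
- stand: drying stand, fixed: off-white perforated panel 330 mm wide, 250 mm high, 5 mm thick, in a pale wooden frame. Origin on the bench top under the panel's middle; z up, y along its width. Two springy wire pegs stick out along -x (about 12 N per mm at the bend, 5 at the end); a board hangs on each, 58 to 74 mm in front of the panel. More than 6 N from a board or the fingers bends a peg for good
- left_peg_root (a point): where the peg at the stand's +y side leaves the panel, 215 mm up. Steel wire 5 mm thick: straight out along the stand's -x for 92 mm, then turned up for 55 mm (black end, at most 149 mm out). Bent by use, each differently, not measured: the straight part climbs or droops up to 4 degrees, the end rises 9 to 38 degrees more than that and leans up to 24 degrees to either side
- right_peg_root (a point): the same for the peg at the stand's -y side, 160 mm from the other
- dark_board_center (a point): centre of the dark brown board that hangs by its hole on one of the pegs: 110 mm wide (its y), 160 mm high (its z, up), 9 mm thick (its x, along the peg), 0.09 to 0.16 kg. Pinch it from above across the thickness at the top edge, beside the hole: the flat there is 39 mm wide on either side of the hole's rim
- dark_board_hole (a point): centre of the dark board's round hang hole, 56 mm above its centre, 24 mm below its top edge; clear diameter 14 mm, rim rounded over (radius 4.5 mm). It hangs with the wire under the upper rim; raised more than 9 mm from there, the lower rim lifts the peg. On the turned-up end the hole has only 2 to 8 mm of play across the wire
- light_board_center (a point): centre of the pale board of the same size that hangs on the other peg
- rack: board rack, fixed: brown slab 140 x 130 x 14 mm with four pale battens along its y, 126 mm long, round-topped, 50 mm high over the bench; between them two grooves 13 mm wide, floors 14 mm above the bench. Origin under its middle on the bench top, z up. The empty groove runs along y at x = -38 mm; the one at x = +38 mm holds a board
- racked_board_center (a point): centre of the mid-brown board of the same size that stands in the rack's other groove

How it is judged:
On the way, in this order (a step that is already met when the one before it is completed fails the run):
1. the dark board is off its peg, held clear of the stand beyond the upturned tip (x of dark_board_hole in the frame of stand below -0.156 m and contact force between dark_board and stand below 0.2 N and contact force between the fingers and dark_board above 0.5 N), for 0.1 s.
2. still held, the dark board is down on the floor of the empty groove (x of dark_board_center in the frame of rack between -0.05 and -0.026 m and y of dark_board_center in the frame of rack between -0.025 and 0.025 m and z of dark_board_center in the frame of rack below 0.098 m and angle between dark_board_center's own z axis and vertical below 0.2 rad and contact force between the fingers and dark_board above 0.5 N), for 0.1 s.
At the end, for the whole second after the job is handed in: The dark board rests upright (0.2 rad), hole up, on the floor of the empty groove: centre within 4 mm of seated height, 12 mm of the groove's line, 25 mm of its middle. The pale board hangs within 30 mm, the racked board stands within 20 mm of its start (x of dark_board_center in the frame of rack between -0.05 and -0.026 m and y of dark_board_center in the frame of rack between -0.025 and 0.025 m and z of dark_board_center in the frame of rack below 0.098 m and angle between dark_board_center's own z axis and vertical below 0.2 rad and distance of light_board_center from where it was at the start of the episode below 0.03 m and distance of racked_board_center from where it was at the start of the episode below 0.02 m and linear speed of dark_board below 0.02 m/s); the robot touches nothing.
It fails at once if a peg is bent: the dark board or the fingers load the stand with more than 6 N (contact force between any of dark_board, the fingers and stand above 6 N).
It fails at once if the pale board is moved by more than 30 mm or the racked board by more than 20 mm (distance of light_board_center from where it was at the start of the episode above 0.03 m or distance of racked_board_center from where it was at the start of the episode above 0.02 m).
It also fails if it takes over 72 s, if anything falls off the work surface, if the arm or the gripper's body presses on something with over 40 N, if the wrist force passes 120 N, or if a joint passes its speed limit or range.

## Working session

There is one attempt and no reset: what is moved stays moved. The work goes in short steps, each a Python script; the robot and the scene stay as the last script left them, time stands still between calls to the robot, and variables do not carry over. Pictures are saved under pics/ and viewed, and the job is handed in when it is done.

```bash
mkdir -p pics; python3 - <<'E'
from bench import r
import cv2
o=r.get_obs()
for k in o: print(k,o[k])
print(r.pinch_z)
for n in ["scene","side","wrist"]:
    c=r.get_calibration(n); print(n,c["intrinsics"].tolist(),c["pose"].round(4).tolist())
    cv2.imwrite(f"pics/{n}0.png",r.snapshot(n)[:,:,::-1])
E
```

```text
clock 0.0
joint_positions [ 1.56868258e+00  4.08241344e-02  8.38190931e-02 -4.98043617e-04
 -1.61548870e+00 -3.33689380e-01]
joint_vel [-2.01838382e-04 -9.84163188e-04  1.58999156e-04  9.35898340e-04
  9.65902573e-04  1.04041825e-05]
joint_efforts [ 2.33368746e-04 -3.68203640e+01  3.47407901e+01  6.93191484e+00
 -5.44934810e-03 -7.99261414e-06]
tcp_pos [0.19752469 0.56621076 0.23026969]
tool_rot [[ 9.44153177e-01 -3.29506490e-01 -5.01133076e-04]
 [-3.29506860e-01 -9.44151657e-01 -1.69636288e-03]
 [ 8.58169557e-05  1.76675319e-03 -9.99998436e-01]]
wrist_force [ 0.44383426 -0.80130923 -0.5701074 ]
wrist_torque [ 0.03088398 -0.01616499  0.01528773]
finger_gap 0.08541129510483882
0.0187
scene [[449.4809402900444, 0.0, 319.5910968716187], [0.0, 449.4809402900444, 237.85604030733546], [0.0, 0.0, 1.0]] [[0.7515, -0.2825, 0.5962, 0.0053], [-0.6596, -0.3386, 0.671, -0.619], [0.0123, -0.8975, -0.4408, 0.5585], [0.0, 0.0, 0.0, 1.0]]
side [[477.93444203797753, 0.0, 325.95028160443724], [0.0, 477.93444203797753, 237.7817077617968], [0.0, 0.0, 1.0]] [[-0.9818, -0.1112, 0.1542, 0.4357], [-0.1884, 0.4608, -0.8673, 0.8051], [0.0253, -0.8805, -0.4733, 0.6022], [0.0, 0.0, 0.0, 1.0]]
wrist [[338.3333976776927, 0.0, 319.69906800672527], [0.0, 338.3333976776927, 235.43876424736652], [0.0, 0.0, 1.0]] [[-0.3294, -0.8958, -0.2983, 0.2731], [-0.9442, 0.3129, 0.1031, 0.5409], [0.0009, 0.3156, -0.9489, 0.3735], [0.0, 0.0, 0.0, 1.0]]
```

View pics/scene0.png

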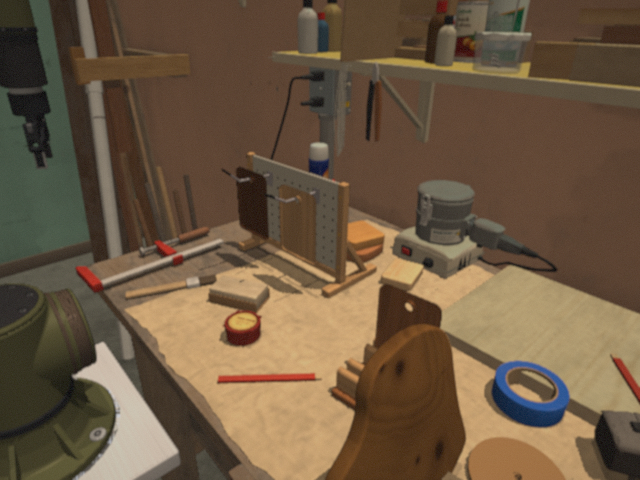

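View pics/side0.png

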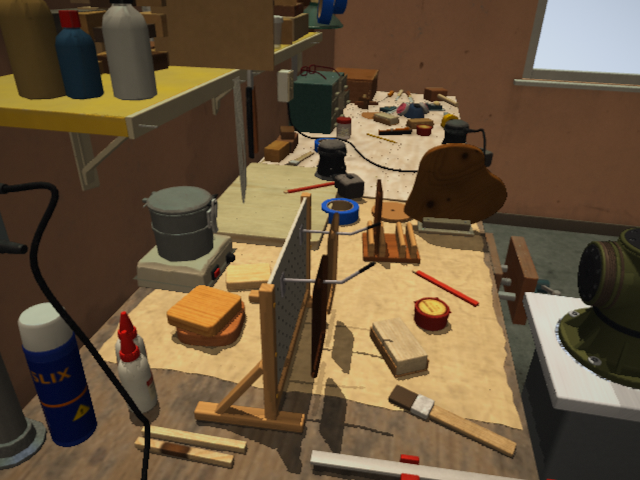

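View pics/wrist0.png

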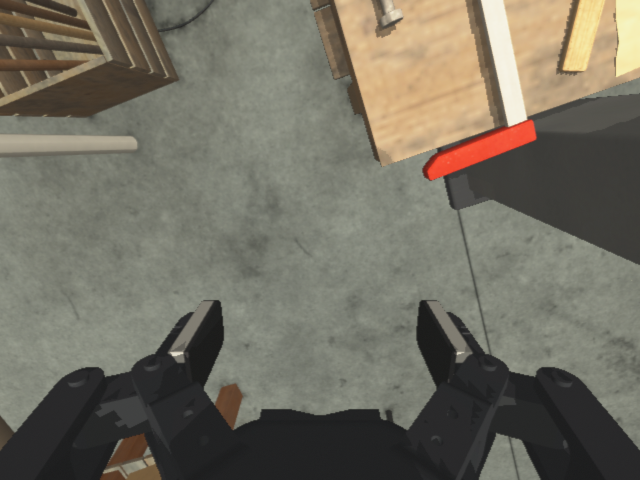

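The dark board hangs on the +y (left) peg, near (250,205) in scene and (320,320) in side. The rack is at about (390,240) in side. I'll zoom in.

```bash
python3 - <<'E'
import cv2
a=cv2.imread("pics/scene0.png");b=cv2.imread("pics/side0.png")
cv2.imwrite("pics/sc_z.png",cv2.resize(a[140:310,210:390],None,fx=4,fy=4,interpolation=cv2.INTER_CUBIC)[:600])
cv2.imwrite("pics/si_z.png",cv2.resize(b[180:400,250:450],None,fx=2.7,fy=2.7,interpolation=cv2.INTER_CUBIC))
cv2.imwrite("pics/sc_r.png",cv2.resize(a[270:420,320:480],None,fx=4,fy=4,interpolation=cv2.INTER_CUBIC))
cv2.imwrite("pics/si_r.png",cv2.resize(b[170:280,340:440],None,fx=5,fy=5,interpolation=cv2.INTER_CUBIC))
E
```

```text
(no output)
```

View pics/sc_z.png

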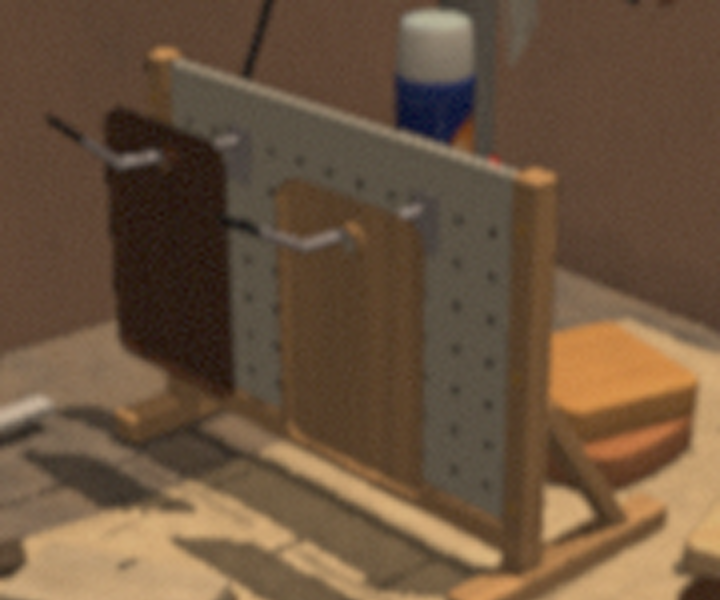

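View pics/si_z.png

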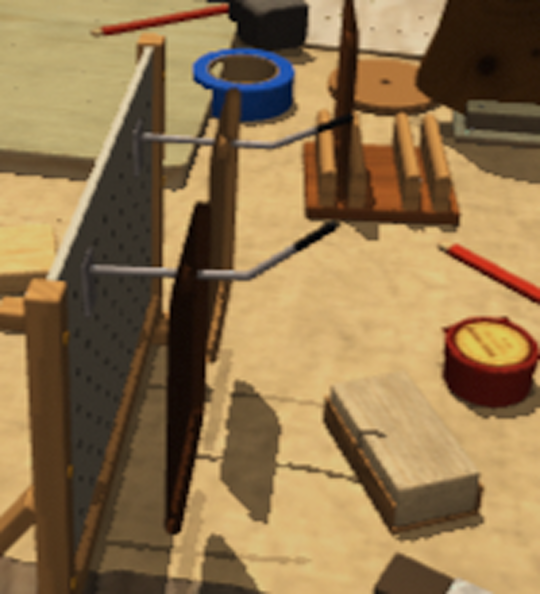

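View pics/sc_r.png

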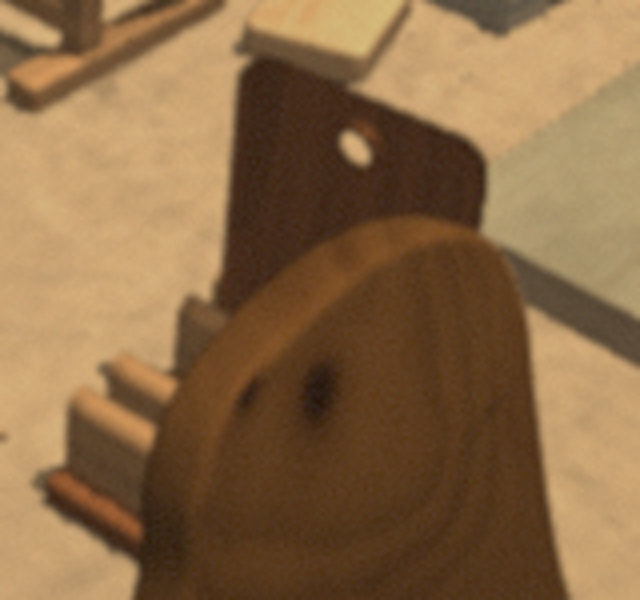

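View pics/si_r.png

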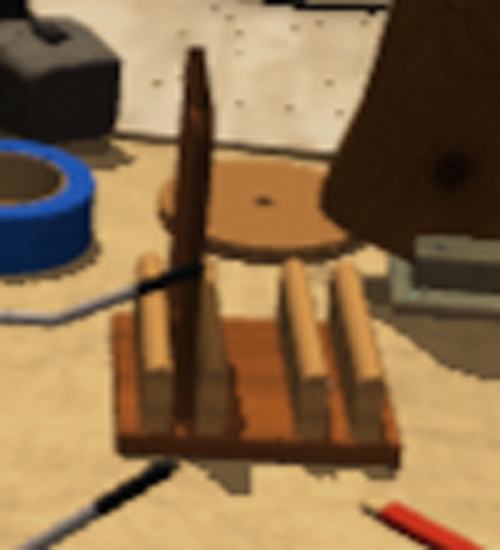

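```bash
cat > h.py <<'E'
import numpy as np, cv2
def ray(cal,p):
    K,T=cal["intrinsics"],cal["pose"]
    d=T[:3,:3]@np.linalg.solve(K,np.array([p[0],p[1],1.])); return T[:3,3],d/np.linalg.norm(d)
def onz(cal,p,z):
    o,d=ray(cal,p); return o+d*(z-o[2])/d[2]
def tri(cals,ps):
    A=np.zeros((3,3));b=np.zeros(3);R=[]
    for c,p in zip(cals,ps):
        o,d=ray(c,p);M=np.eye(3)-np.outer(d,d);A+=M;b+=M@o;R.append((o,d))
    x=np.linalg.solve(A,b)
    return x,[float(np.linalg.norm((np.eye(3)-np.outer(d,d))@(x-o))) for o,d in R]
def proj(cal,X):
    T=np.linalg.inv(cal["pose"]);p=cal["intrinsics"]@(T[:3,:3]@np.asarray(X)+T[:3,3]);return p[:2]/p[2]
E
python3 - <<'E'
from bench import r
from h import *
c=[r.get_calibration("scene"),r.get_calibration("side")]
S=lambda x,y:(210+x/4,140+y/4); D=lambda x,y:(250+x/2.7,180+y/2.7)
for n,a,b in [("root",(238,133),(90,269)),("bend",(120,163),(250,275)),("tip",(50,117),(336,226)),
 ("Lroot",(412,210),(142,137)),("Lbend",(303,245),(270,145)),("Ltip",(222,220),(350,120)),
 ("hole@board",(168,156),(195,272)),("panel +y top",(172,62),(55,280)),("panel -y top",(520,175),(150,48))]:
    x,e=tri(c,[S(*a),D(*b)]);print(n,x.round(4),np.round(e,4))
Rk=lambda x,y:(340+x/5,170+y/5)
for n,p in [("+y+x",(117,437)),("+y-x",(400,447)),("-y+x",(112,315))]: print(n,onz(c[1],Rk(*p),.014).round(4))
S2=lambda x,y:(320+x/4,270+y/4)
print("slab +y-x scene",onz(c[0],S2(48,475),.014))
print("battens",[onz(c[1],Rk(*p),.05).round(4) for p in [(157,372),(313,380),(365,380),(150,258),(292,262),(345,265)]])
print("racked hole scene? top corners", [onz(c[0],S2(*p),.174).round(4) for p in [(245,62),(480,145)]],onz(c[1],Rk(196,48),.174))
E
```

```text
root [0.6002 0.2382 0.2182] [0.0033 0.0033]
bend [0.5134 0.2304 0.2212] [0.0023 0.0023]
tip [0.4703 0.2288 0.2571] [0.0026 0.0026]
Lroot [0.6063 0.0808 0.2155] [0.0002 0.0002]
Lbend [0.5245 0.0729 0.217 ] [0.0012 0.0012]
Ltip [0.4753 0.0739 0.2418] [0.0018 0.0018]
hole@board [0.5441 0.2291 0.2184] [0.0031 0.0031]
panel +y top [0.5986 0.3007 0.2499] [0.001 0.001]
panel -y top [0.6183 0.0117 0.2498] [0.002 0.002]
+y+x [ 0.52   -0.1953  0.014 ]
+y-x [ 0.3848 -0.2176  0.014 ]
-y+x [ 0.538  -0.3218  0.014 ]
slab +y-x scene [ 0.38856732 -0.22328458  0.014     ]
battens [array([ 0.5035, -0.1994,  0.05  ]), array([ 0.4299, -0.209 ,  0.05  ]), array([ 0.4055, -0.2148,  0.05  ]), array([ 0.5202, -0.3217,  0.05  ]), array([ 0.4469, -0.3348,  0.05  ]), array([ 0.4195, -0.3379,  0.05  ])]
racked hole scene? top corners [array([ 0.487 , -0.2271,  0.174 ]), array([ 0.5107, -0.3225,  0.174 ])] [ 0.50450651 -0.30796134  0.174     ]
```

```bash
cat >> h.py <<'E'
YS=0.068
def Rtool(yaw,flip=1):
    # tool x = -flip*y_axis, z down
    x=np.array([np.cos(yaw),np.sin(yaw),0]);y=np.array([-np.sin(yaw),np.cos(yaw),0])
    return np.stack([-flip*y,-flip*x,np.array([0,0,-1.])],1)
E
python3 - <<'E'
from bench import r
from h import *
R=Rtool(YS)
for f in (1,-1):
  for p,y in [((.53,.26,.36),YS),((.54,.26,.21),YS),((.43,.26,.3),YS),((.42,-.243,.15),.15),((.42,-.243,.25),.15)]:
    q=r.ik(p,Rtool(y,f)); print(f,p,None if q is None else np.round(q,2))
o=r.get_obs()
r.line_to(o["tcp_pos"]+[0,0,.13],feed=.3)
r.movep([.51,.27,.36],R)
c=r.get_calibration("wrist");im=r.snapshot("wrist")
np.savez("w1.npz",K=c["intrinsics"],T=c["pose"]);cv2.imwrite("pics/w1.png",im[:,:,::-1])
o=r.get_obs();print(o["clock"],o["tcp_pos"],o["wrist_force"])
E
```

```text
1 (0.53, 0.26, 0.36) [ 0.8   0.07  0.35  0.   -1.85 -0.73]
1 (0.54, 0.26, 0.21) [ 0.78  0.04  0.04  0.   -1.58 -0.71]
1 (0.43, 0.26, 0.3) [ 0.95 -0.2  -0.02  0.   -1.76 -0.88]
1 (0.42, -0.243, 0.15) [-0.11 -0.27 -0.35  0.   -1.49  0.26]
1 (0.42, -0.243, 0.25) [-0.11 -0.27 -0.16  0.   -1.67  0.26]
-1 (0.53, 0.26, 0.36) [ 0.8   0.07  0.35  0.   -1.85  2.41]
-1 (0.54, 0.26, 0.21) [ 0.78  0.04  0.04  0.   -1.58  2.43]
-1 (0.43, 0.26, 0.3) [ 0.95 -0.2  -0.02  0.   -1.76  2.26]
-1 (0.42, -0.243, 0.15) [-0.11 -0.27 -0.35  0.   -1.49 -2.88]
-1 (0.42, -0.243, 0.25) [-0.11 -0.27 -0.16  0.   -1.67 -2.88]
2.3667 [0.50953423 0.27095637 0.35976523] [-0.77733511 -0.5636799  -0.43251771]
```

View pics/w1.png

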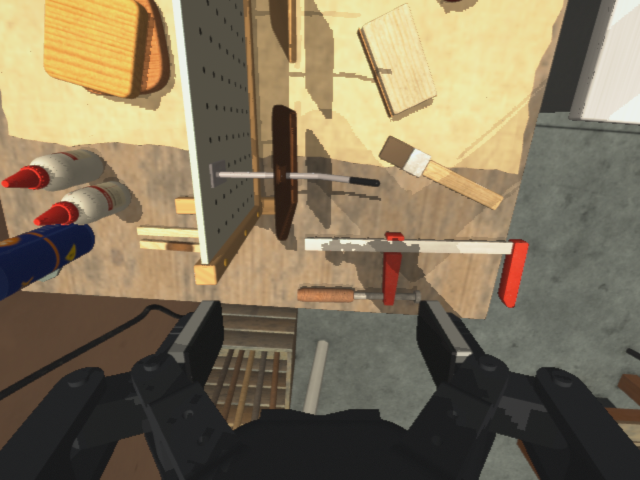

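The top view shows the peg root at (215,174), bend around (320,178) and tip at (379,182), with the dark board's top edge running along column 285.

```bash
python3 - <<'E'
import cv2
a=cv2.imread("pics/w1.png")
cv2.imwrite("pics/w1z.png",cv2.resize(a[95:250,200:390],None,fx=3.8,fy=3.8,interpolation=cv2.INTER_CUBIC))
E
```

```text
(no output)
```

View pics/w1z.png

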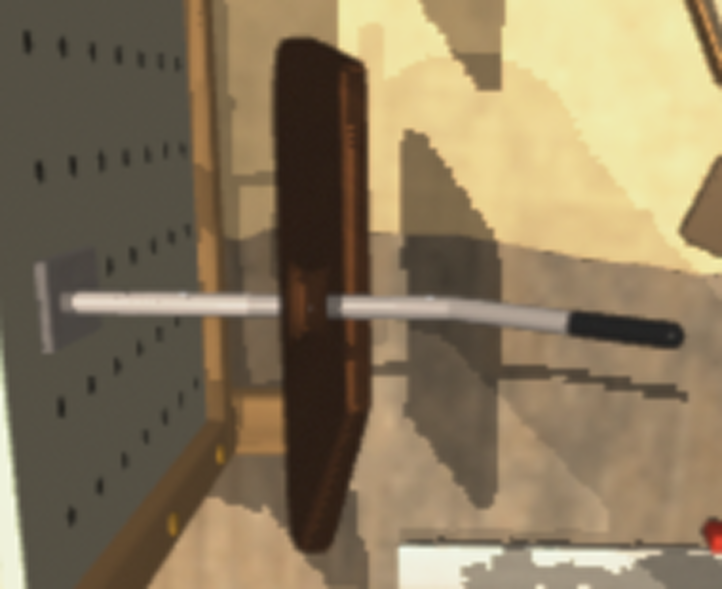

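```bash
python3 - <<'E'
from bench import r
from h import *
w=np.load("w1.npz");w={"intrinsics":w["K"],"pose":w["T"]}
c=[r.get_calibration("scene"),r.get_calibration("side"),w]
S=lambda x,y:(210+x/4,140+y/4); D=lambda x,y:(250+x/2.7,180+y/2.7);W=lambda x,y:(200+x/3.8,95+y/3.8)
yaw=YS;ax=np.array([np.cos(yaw),np.sin(yaw),0]);ay=np.array([-ax[1],ax[0],0])
P={}
for n,a,b,d in [("root",(238,133),(90,269),(62,301)),("bend",(120,163),(250,275),(450,305)),("tip",(50,117),(336,226),(684,335))]:
    ps=[S(*a),D(*b),W(*d)]
    x,e=tri(c,ps);P[n]=x;print(n,x.round(4),np.round(e,4),"scene+w",tri([c[0],c[2]],[ps[0],ps[2]])[0].round(4),"side+w",tri(c[1:],ps[1:])[0].round(4))
for a,b in(("root","bend"),("bend","tip")):
    v=P[b]-P[a];print(a,b,v@ax,v@ay,v[2],np.linalg.norm(v))
for n,p in [("back -y",(278,60)),("back +y",(289,540)),("mid back",(281,300)),("front top?",(325,300)),("-y end",(300,38)),("+y end",(310,552)),("hole glint",(300,290))]: print(n,onz(w,W(*p),.238).round(4))
print("cam",w["pose"][:3,3])
E
```

```text
root [0.5993 0.238  0.2181] [0.004  0.0027 0.0016] scene+w [0.5989 0.2363 0.2209] side+w [0.5982 0.2383 0.2156]
bend [0.5131 0.2316 0.2214] [0.0028 0.0019 0.0011] scene+w [0.5139 0.2312 0.2224] side+w [0.5118 0.2324 0.2208]
tip [0.4693 0.2291 0.2575] [0.0033 0.002  0.0018] scene+w [0.4698 0.228  0.2594] side+w [0.4677 0.2299 0.2561]
root bend -0.08640667614820058 -0.0005466310708054777 0.003354605594986959 0.08647349806273309
bend tip -0.043826482090394546 0.0005514695482128829 0.03604339839108159 0.05674672870448571
back -y [0.5489 0.1852 0.238 ]
back +y [0.5439 0.2831 0.238 ]
mid back [0.547  0.2313 0.238 ]
front top? [0.538  0.2307 0.238 ]
-y end [0.5447 0.1809 0.238 ]
+y end [0.5392 0.2856 0.238 ]
hole glint [0.5432 0.229  0.238 ]
cam [0.51405551 0.19095824 0.50286676]
```

```bash
sed -i 's/^YS=.*/YS=0.06/' h.py; cat >> h.py <<'E'
AX=np.array([np.cos(YS),np.sin(YS),0]);AY=np.array([-AX[1],AX[0],0]);AZ=np.array([0,0,1.])
def F(r,n=10,dt=.01):
    f=[];t=[]
    for _ in range(n):
        r.pause(dt);o=r.get_obs();f.append(o["wrist_force"]);t.append(o["wrist_torque"])
    f=np.array(f);m=f.mean(0);return np.array([m@AX,m@AY,m[2]]),f.std(0),np.mean(t,0)
E
python3 - <<'E'
from bench import r
from h import *
R=Rtool(YS)
g=np.array([.5425,.2335,0])+.031*AY
r.move_gripper(.04)
r.movep(g+[0,0,.27],R)
print(F(r))
print(r.line_to(g+[0,0,.209],feed=.08,stop_force=4))
o=r.get_obs();print(o["clock"],o["tcp_pos"],o["finger_gap"]);print(F(r))
for n in ("wrist","side","scene"):
    cv2.imwrite(f"pics/g_{n}.png",r.snapshot(n)[:,:,::-1])
a=cv2.imread("pics/g_side.png")[160:360,240:440];b=cv2.imread("pics/g_scene.png")[120:320,200:400]
cv2.imwrite("pics/g_both.png",np.hstack([cv2.resize(x,(400,400),interpolation=cv2.INTER_CUBIC) for x in (a,b)]))
E
```

```text
(array([-0.02640228, -0.10376764,  1.04714804]), array([0.40526211, 0.54767749, 0.53399142]), array([ 0.00208973, -0.00163781,  0.00644919]))
False
4.3417 [0.54090332 0.26449864 0.20967458] 0.0400395503774723
(array([ 0.122719  ,  0.1847654 , -0.03205629]), array([0.35733013, 0.48477277, 0.54406803]), array([ 0.00593961,  0.00660651, -0.00948147]))
```

View pics/g_wrist.png

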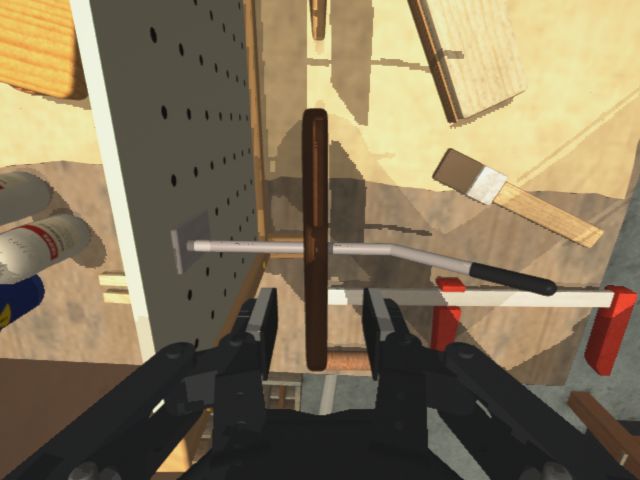

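View pics/g_both.png

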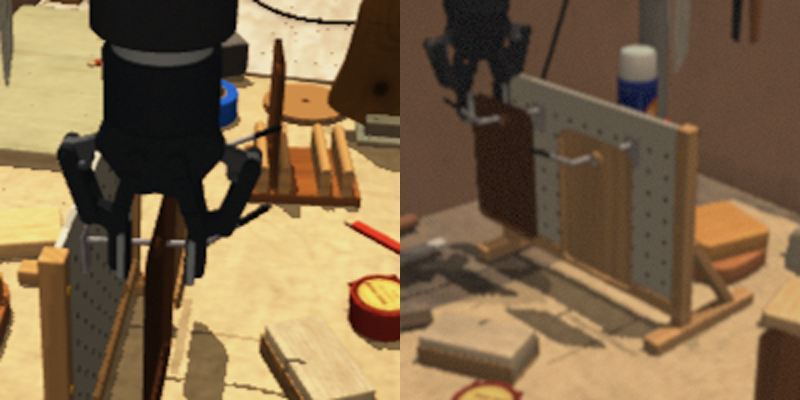

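The wrist view shows the board centred between the fingers, straddled at (317,330). The peg bend is at (388,250) and the tip at (550,288). Next I'll grip and lift slightly.

```bash
python3 - <<'E'
from bench import r
from h import *
c=r.get_calibration("wrist"); c2=[r.get_calibration("side"),r.get_calibration("scene")]
for z in (.2214,): print("bend",onz(c,(388,250),z))
for z in (.2555,.2575,.26): print("tip",z,onz(c,(551,288),z))
print("straight at x",onz(c,(335,248),.220), "board center",onz(c,(316,240),.238),"ends",onz(c,(315,110),.236),onz(c,(316,369),.236))
W=np.load("w1.npz");w={"intrinsics":W["K"],"pose":W["T"]}
print("2 wrist views", tri([w,c],[(200+450/3.8,95+305/3.8),(388,250)]),tri([w,c],[(200+684/3.8,95+335/3.8),(551,288)]))
b=F(r,30); print(b)
r.move_gripper(.0,strength=40)
o=r.get_obs();print(o["clock"],o["tcp_pos"],o["finger_gap"]);a=F(r,30);print(a)
np.savez("g.npz",tcp=o["tcp_pos"],f0=b[0])
E
```

```text
bend [0.51321898 0.23300179 0.2214    ]
tip 0.2555 [0.46782996 0.23014882 0.2555    ]
tip 0.2575 [0.46940522 0.22920958 0.2575    ]
tip 0.26 [0.4713743  0.22803553 0.26      ]
straight at x [0.53512843 0.23397234 0.22      ] board center [0.54340799 0.22461955 0.238     ] ends [0.54623382 0.18088609 0.236     ] [0.54015527 0.28244067 0.236     ]
2 wrist views (array([0.51270164, 0.23286647, 0.22069313]), [0.0005254550410680016, 0.0005254550410680811]) (array([0.46709273, 0.23030174, 0.254696  ]), [0.0002469386576689031, 0.0002469386576689102])
(array([ 0.01615066,  0.03042178, -0.01180916]), array([0.46379975, 0.37124813, 0.50632423]), array([-0.00603307,  0.00952046, -0.0058542 ]))
5.2 [0.54066498 0.26447465 0.20908675] 0.008320367889180518
(array([ 0.03172964, -0.08801824,  0.43810922]), array([0.47947883, 0.44238095, 0.5319038 ]), array([ 0.01111791,  0.00069563, -0.00157219]))
```

```bash
python3 - <<'E'
from bench import r
from h import *
p0=np.load("g.npz")["tcp"]
for dz in (.001,.0025,.0045):
    r.line_to(p0+[0,0,dz],feed=.02,stop_force=3)
    f=F(r,25); print(dz,(r.get_obs()["tcp_pos"]-p0).round(4),f[0].round(2),f[2].round(3))
print(r.get_obs()["clock"])
cv2.imwrite("pics/l_w.png",r.snapshot("wrist")[:,:,::-1])
E
```

```text
0.001 [-0.0001 -0.      0.0008] [ 0.04  0.17 -1.28] [ 0.023 -0.002 -0.006]
0.0025 [-0.      0.      0.0025] [-0.07  0.04 -1.21] [0.032 0.004 0.002]
0.0045 [-0.     -0.      0.0044] [-0.   -0.09 -1.09] [ 0.032 -0.002  0.003]
6.825
```

View pics/l_w.png

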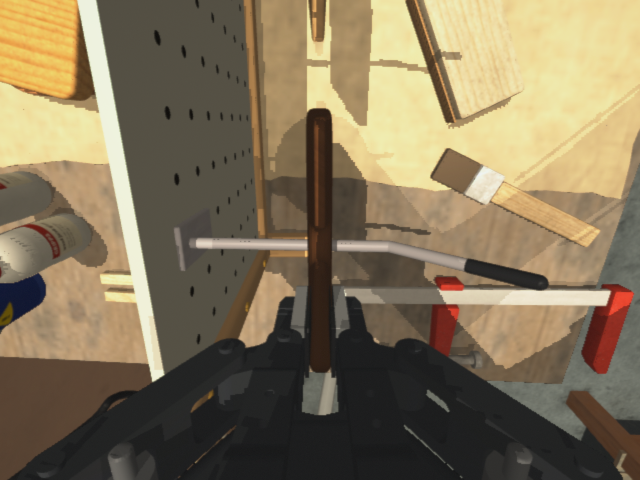

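```bash
cat >> h.py <<'E'
from scipy.spatial.transform import Rotation as Ro
_g=np.load("g.npz")["tcp"]
T0=_g+np.array([0,0,.0044])        # tcp with hole centred on wire at s=0
H0=T0-.031*AY+np.array([0,0,.0065]) # hole centre then (board vertical)
def pose(s,h,th,lat=0.):
    """hole moved s out along -stand x, h up, lat along stand y, board pitched th rad (top back)"""
    Q=Ro.from_rotvec(AY*th).as_matrix()
    H=H0-s*AX+h*AZ+lat*AY
    return H+Q@(T0-H0), Q@Rtool(YS)
E
python3 - <<'E'
from bench import r
from h import *
for a in [(0,0,0),(.03,.001,.35),(.08,.04,.35),(.12,.07,.35),(.12,.1,0)]:
    p,R=pose(*a);q=r.ik(p,R);print(a,p.round(3),None if q is None else np.round(q,2))
for s,h in ((.012,.0004),(.022,.0008)):
    p,R=pose(s,h,0);st=r.line_to(p,R,feed=.03,stop_force=2.5)
    f=F(r,20);print(s,st,f[0].round(2),f[2].round(3))
c=r.get_calibration("wrist")
cv2.imwrite("pics/b_w.png",r.snapshot("wrist")[:,:,::-1]);s=r.snapshot("side")
cv2.imwrite("pics/b_s.png",cv2.resize(s[180:360,250:450,::-1],None,fx=3,fy=3,interpolation=cv2.INTER_CUBIC))
print(r.get_obs()["clock"])
E
```

```text
(0, 0, 0) [0.541 0.264 0.213] [ 0.79  0.04  0.06  0.   -1.58 -0.73]
(0.03, 0.001, 0.35) [0.508 0.263 0.215] [ 0.69  0.26  0.34 -0.22 -1.93 -0.68]
(0.08, 0.04, 0.35) [0.459 0.26  0.254] [ 0.74  0.14  0.27 -0.24 -1.97 -0.74]
(0.12, 0.07, 0.35) [0.419 0.257 0.284] [ 0.78  0.04  0.23 -0.25 -2.02 -0.8 ]
(0.12, 0.1, 0) [0.421 0.257 0.313] [ 0.96 -0.22 -0.01  0.   -1.78 -0.9 ]
0.012 False [-0.05 -0.04 -1.13] [ 0.033  0.011 -0.01 ]
0.022 False [ 0.05 -0.18 -1.08] [0.04  0.014 0.001]
8.3417
```

View pics/b_w.png

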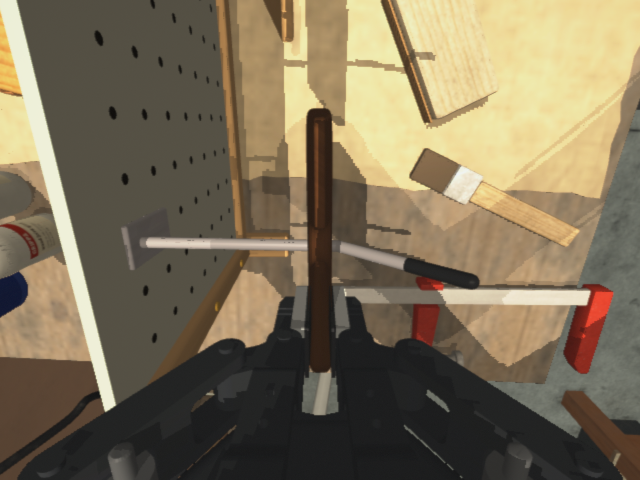

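View pics/b_s.png

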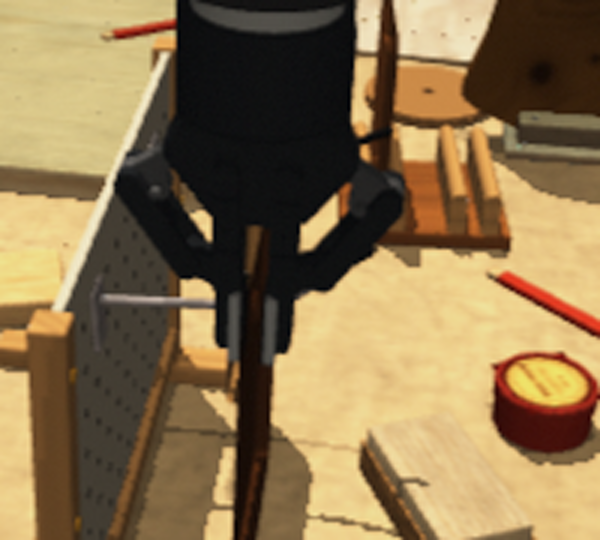

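```bash
python3 - <<'E'
from bench import r
from h import *
for s,h,th in ((.026,.0012,.17),(.030,.002,.33),(.038,.0075,.36),(.046,.0135,.36)):
    p,R=pose(s,h,th);st=r.line_to(p,R,feed=.02,stop_force=2.5)
    f=F(r,20);print(s,st,f[0].round(2),f[2].round(3),(r.get_obs()["tcp_pos"]-p).round(4))
    if st or abs(f[0]-[0,0,-1.15]).max()>1: break
cv2.imwrite("pics/c_w.png",r.snapshot("wrist")[:,:,::-1]);s=r.snapshot("side")
cv2.imwrite("pics/c_s.png",cv2.resize(s[150:330,270:470,::-1],None,fx=3,fy=3,interpolation=cv2.INTER_CUBIC))
print(r.get_obs()["clock"])
E
```

```text
0.026 True [ 0.1   0.   -1.41] [ 0.044 -0.178 -0.005] [ 0.0022  0.0001 -0.0008]
8.8167
```

View pics/c_w.png

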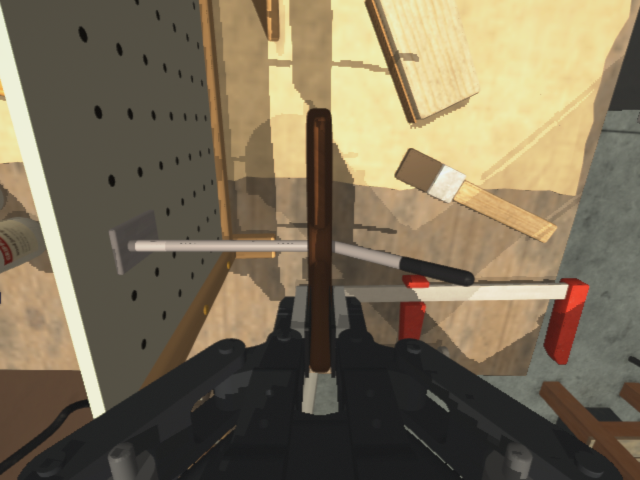

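View pics/c_s.png

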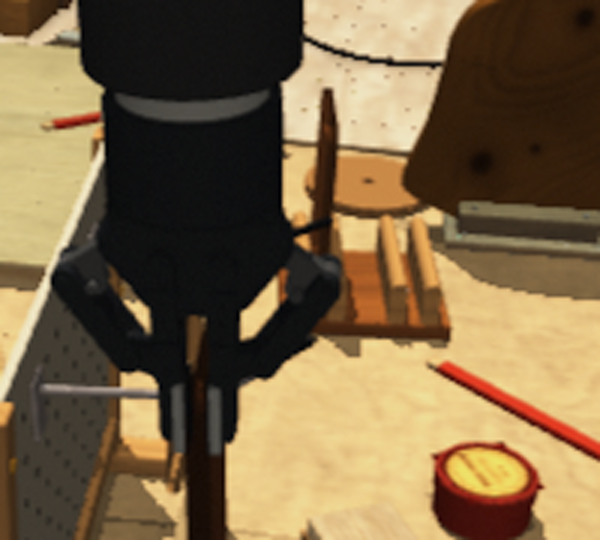

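```bash
python3 - <<'E'
from bench import r
from h import *
for s,h,th in ((.026,.0012,.17),(.030,.002,.33)):
    p,R=pose(s,h,th);st=r.line_to(p,R,feed=.007,stop_force=3.)
    f=F(r,20);o=r.get_obs();print(s,st,f[0].round(2),f[2].round(3),(o["tcp_pos"]-p).round(4),np.arccos(-o["tool_rot"][2,2]))
    if st or abs(f[0]-[0,0,-1.15]).max()>1: break
cv2.imwrite("pics/d_w.png",r.snapshot("wrist")[:,:,::-1]);s=r.snapshot("side")
cv2.imwrite("pics/d_s.png",cv2.resize(s[150:330,270:470,::-1],None,fx=3,fy=3,interpolation=cv2.INTER_CUBIC))
print(r.get_obs()["clock"])
E
```

```text
0.026 False [ 0.09 -0.17 -1.27] [ 0.065 -0.543 -0.008] [-0.0003  0.      0.0004] 0.1687010212802948
0.03 False [-0.01 -0.01 -1.26] [ 8.300e-02 -1.032e+00 -1.000e-03] [-0.0001  0.      0.0003] 0.32931706164964514
10.6083
```

View pics/d_w.png

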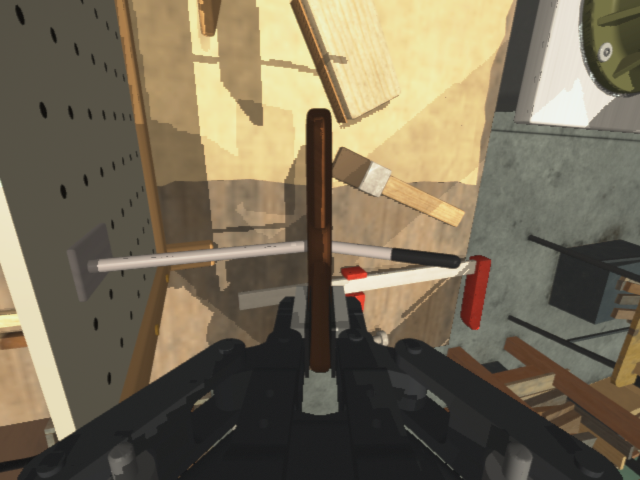

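View pics/d_s.png

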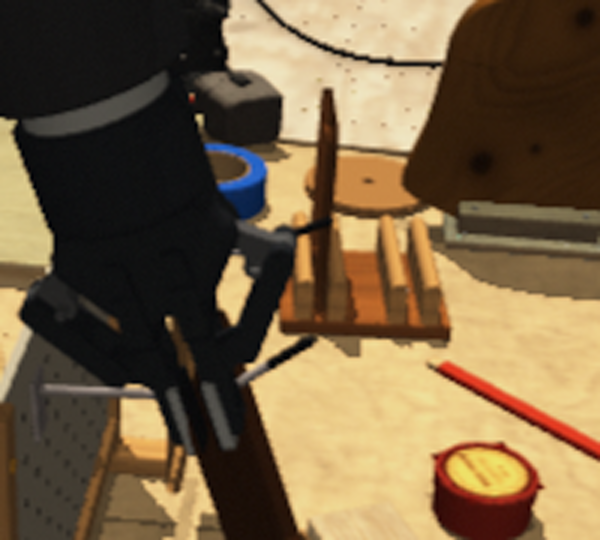

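```bash
python3 - <<'E'
from bench import r
from h import *
for s,h,th in ((.034,.0047,.36),(.040,.0092,.38),(.047,.0146,.38),(.054,.020,.38)):
    p,R=pose(s,h,th);st=r.line_to(p,R,feed=.015,stop_force=3.)
    f=F(r,20);o=r.get_obs();print(s,st,f[0].round(2),f[2].round(3),(o["tcp_pos"]-p).round(4))
    if st or abs(f[0]-[0,0,-1.2]).max()>.8: break
cv2.imwrite("pics/e_w.png",r.snapshot("wrist")[:,:,::-1]);s=r.snapshot("side")
cv2.imwrite("pics/e_s.png",cv2.resize(s[150:330,270:470,::-1],None,fx=3,fy=3,interpolation=cv2.INTER_CUBIC))
print(r.get_obs()["clock"])
E
```

```text
0.034 False [-0.08  0.05 -1.14] [ 0.103 -1.145  0.01 ] [ 0.      0.     -0.0001]
0.04 False [-0.11  0.18 -1.25] [ 0.104 -1.2   -0.003] [ 0.      0.     -0.0001]
0.047 False [ 0.07  0.17 -1.17] [ 0.094 -1.196  0.005] [-0.     -0.     -0.0001]
0.054 False [ 0.11 -0.13 -1.48] [ 0.107 -1.199 -0.005] [ 0.     -0.     -0.0001]
14.0
```

View pics/e_w.png

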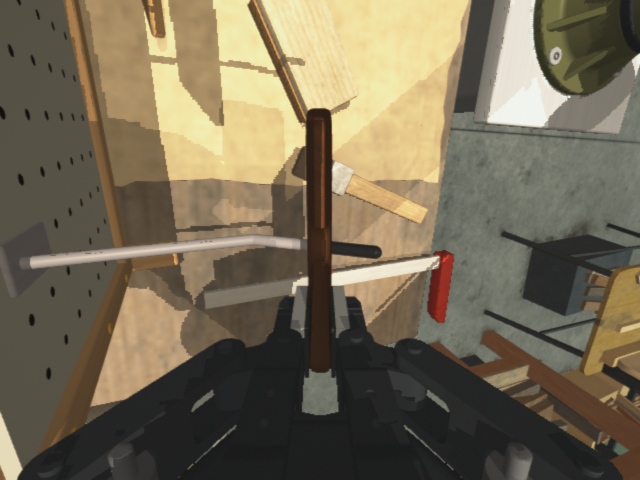

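View pics/e_s.png

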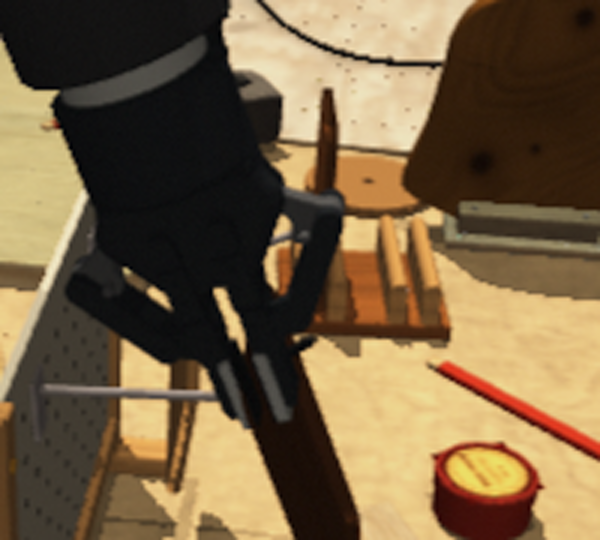

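```bash
python3 - <<'E'
from bench import r
from h import *
for s,h,th in ((.060,.0245,.38),(.067,.030,.38),(.076,.037,.38),(.084,.043,.38)):
    p,R=pose(s,h,th);st=r.line_to(p,R,feed=.015,stop_force=3.)
    f=F(r,20);o=r.get_obs();print(s,st,f[0].round(2),f[2].round(3),(o["tcp_pos"]-p).round(4))
    if st or abs(f[0]-[0,0,-1.2]).max()>.8: break
cv2.imwrite("pics/f_w.png",r.snapshot("wrist")[:,:,::-1]);s=r.snapshot("side")
cv2.imwrite("pics/f_s.png",cv2.resize(s[150:330,270:470,::-1],None,fx=3,fy=3,interpolation=cv2.INTER_CUBIC))
print(r.get_obs()["clock"])
E
```

```text
0.06 False [ 0.2   0.16 -1.4 ] [ 0.11  -1.192 -0.005] [ 0.     -0.     -0.0001]
0.067 False [-0.15 -0.02 -1.12] [ 0.103 -1.21   0.002] [ 0.     -0.     -0.0001]
0.076 False [-0.04  0.06 -1.27] [ 0.106 -1.196 -0.006] [ 0.     -0.     -0.0001]
0.084 False [-0.01 -0.01 -1.31] [ 0.121 -1.193  0.005] [ 0.     -0.     -0.0001]
17.8833
```

View pics/f_w.png

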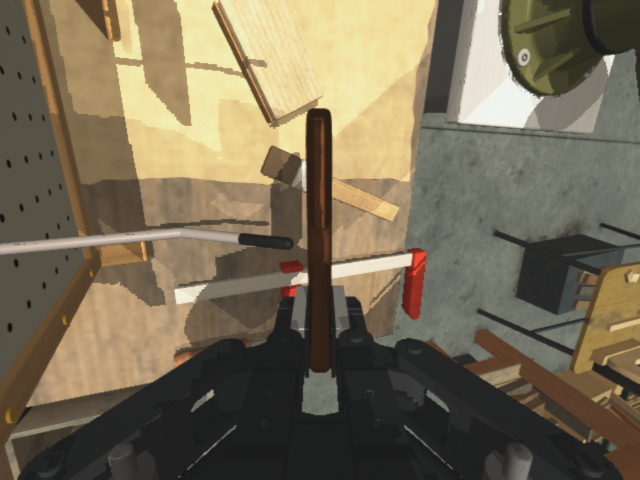

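View pics/f_s.png

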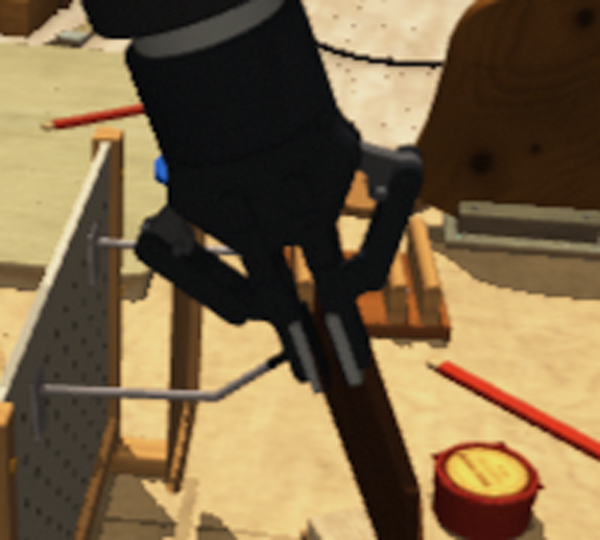

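```bash
python3 - <<'E'
from bench import r
from h import *
p,R=pose(.12,.072,.38);print(r.line_to(p,R,feed=.06));r.pause(.25);print(F(r,10)[0].round(2))
p,R=pose(.135,.17,0.0);print(p);print(r.line_to(p,R,feed=.08));
print(F(r,20)[0].round(2))
yr=.15;Rr=Rtool(yr);ary=np.array([-np.sin(yr),np.cos(yr),0])
g=np.array([.4255,-.274,0])+.031*ary
for k in [((.405,.05,.39),YS),(g+[0,0,.36],yr),(g+[0,0,.15],yr)]:
    q=r.ik(k[0],Rtool(k[1]));print(k,None if q is None else np.round(q,2))
print(r.get_obs()["clock"])
E
```

```text
False
[ 0.16 -0.02 -1.12]
[0.40590791 0.25637951 0.38348675]
False
[ 0.32  0.03 -1.14]
((0.405, 0.05, 0.39), 0.06) [ 0.63 -0.39  0.01  0.   -1.97 -0.57]
(array([ 0.42086742, -0.2433481 ,  0.36      ]), 0.15) [-0.11 -0.21  0.09  0.   -1.87  0.26]
(array([ 0.42086742, -0.2433481 ,  0.15      ]), 0.15) [-0.11 -0.27 -0.34  0.   -1.49  0.26]
20.6833
```

```bash
python3 - <<'E'
from bench import r
from h import *
yr=.15;Rr=Rtool(yr);ary=np.array([-np.sin(yr),np.cos(yr),0])
g=np.array([.4255,-.274,0])+.031*ary
r.line_to([.405,.05,.39],Rtool(YS),feed=.15)
r.line_to(g+[0,0,.36],Rr,feed=.15)
c=r.get_calibration("wrist");np.savez("w2.npz",K=c["intrinsics"],T=c["pose"])
o=r.get_obs();print(o["clock"],o["tcp_pos"],o["finger_gap"],F(r,10)[0])
for n in ("wrist","side","scene"): cv2.imwrite(f"pics/r_{n}.png",r.snapshot(n)[:,:,::-1])
E
```

```text
24.325 [ 0.42093723 -0.24294576  0.36020268] 0.008214882337023133 [-0.31131949 -0.20048442 -1.13900186]
```

View pics/r_wrist.png

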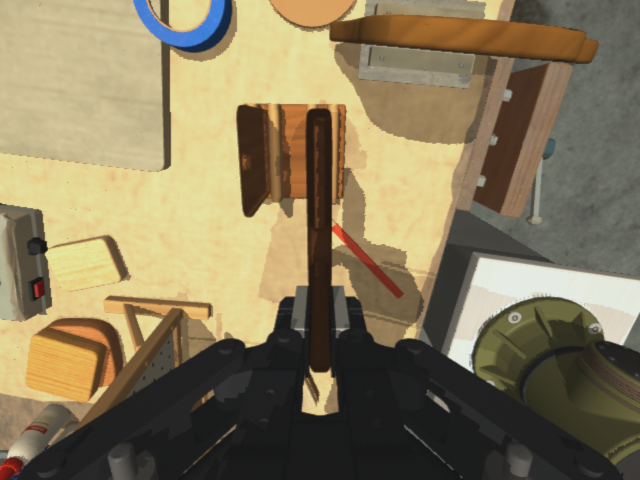

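View pics/r_side.png

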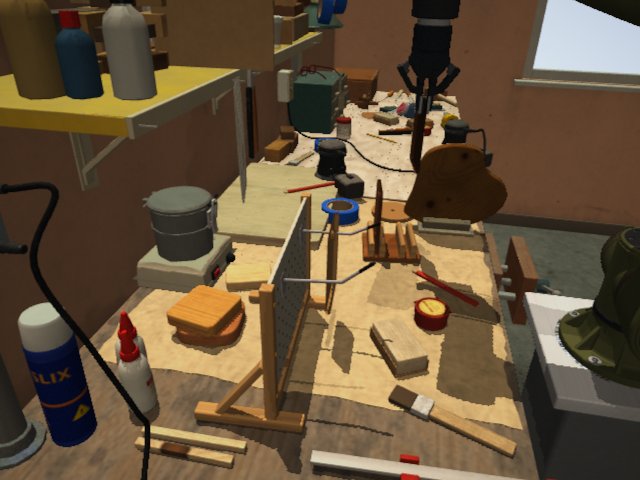

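View pics/r_scene.png

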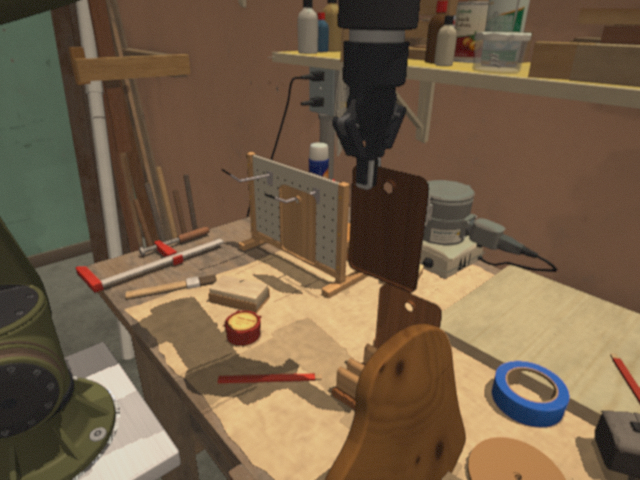

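The wrist view shows the rack at columns 240–345, rows 103–200, aligned with the held board. I'll zoom in.

```bash
python3 - <<'E'
import cv2
a=cv2.imread("pics/r_wrist.png")
cv2.imwrite("pics/r_wz.png",cv2.resize(a[90:240,220:370],None,fx=4,fy=4,interpolation=cv2.INTER_CUBIC))
E
```

```text
(no output)
```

View pics/r_wz.png

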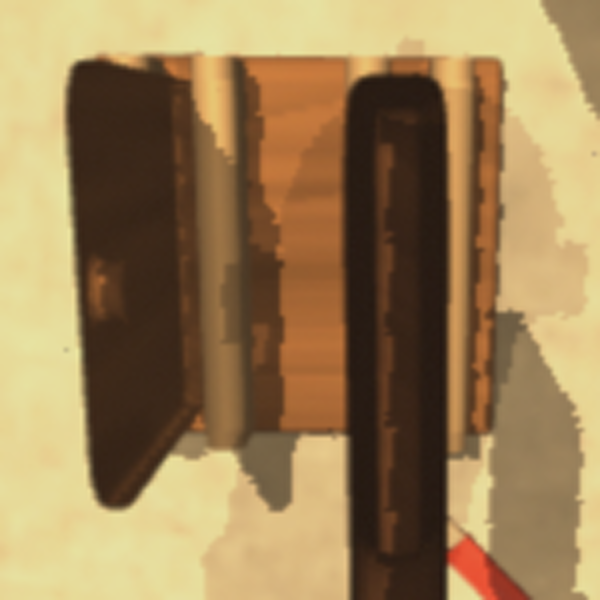

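```bash
python3 - <<'E'
from h import *
W=np.load("w2.npz");w={"intrinsics":W["K"],"pose":W["T"]}
f=lambda x,y,z:onz(w,(220+x/4,90+y/4),z).round(4)
print("batten ends -y: 3,4",f(368,57,.05),f(453,57,.05))
print("batten2 -y,+y",f(216,57,.05),f(226,445,.05))
print("batten4 right edge -y,+y",f(475,60,.045),f(468,452,.045))
a,b,c,d=f(502,58,.014),f(492,432,.014),f(160,58,.014),f(205,432,.014)
print("slab -x edge",a,b,"-y edge pt",c,"+y",d, "yaw",np.arctan2(-(b-a)[0],(b-a)[1]))
print("mid -x edge",(a+b)/2)
yr=.15;rx=np.array([np.cos(yr),np.sin(yr),0]);print("groove mid from slab",(a+b)/2+.032*rx)
print("cam",w["pose"][:3,3])
# held board: top edge ends and bottom edge
P=lambda x,y,z:onz(w,(220+x/4,90+y/4),z)
print("board top -y end",onz(w,(319,110),.391),"+y end",onz(w,(319.5,371),.391),"bottom strip",f(390,110,.233),f(400,545,.233))
E
```

```text
batten ends -y: 3,4 [ 0.4452 -0.342   0.05  ] [ 0.4189 -0.346   0.05  ]
batten2 -y,+y [ 0.4922 -0.3349  0.05  ] [ 0.4754 -0.2123  0.05  ]
batten4 right edge -y,+y [ 0.4117 -0.3465  0.045 ] [ 0.3929 -0.2212  0.045 ]
slab -x edge [ 0.4015 -0.3501  0.014 ] [ 0.3828 -0.2231  0.014 ] -y edge pt [ 0.5156 -0.3328  0.014 ] +y [ 0.4871 -0.2072  0.014 ] yaw 0.14619360192327405
mid -x edge [ 0.39215 -0.2866   0.014  ]
groove mid from slab [ 0.42379067 -0.28181798  0.014     ]
cam [ 0.43181189 -0.32212451  0.5033675 ]
board top -y end [ 0.43272945 -0.32573023  0.391     ] +y end [ 0.41773178 -0.22790981  0.391     ] bottom strip [ 0.4343 -0.3254  0.233 ] [ 0.4196 -0.2409  0.233 ]
```

```bash
python3 - <<'E'
from bench import r
from h import *
yr=.148;Rr=Rtool(yr);ary=np.array([-np.sin(yr),np.cos(yr),0])
g=np.array([.4243,-.278,0])+.032*ary
r.line_to(g+[0,0,.192],Rr,feed=.1,stop_force=6)
c=r.get_calibration("wrist");np.savez("w3.npz",K=c["intrinsics"],T=c["pose"])
o=r.get_obs();print(o["clock"],o["tcp_pos"],F(r,10)[0])
for n in ("wrist","side","scene"): cv2.imwrite(f"pics/s_{n}.png",r.snapshot(n)[:,:,::-1])
a=cv2.imread("pics/s_side.png")[150:280,340:440];cv2.imwrite("pics/s_sz.png",cv2.resize(a,None,fx=4.5,fy=4.5,interpolation=cv2.INTER_CUBIC))
a=cv2.imread("pics/s_wrist.png")[40:240,190:410];cv2.imwrite("pics/s_wz.png",cv2.resize(a,None,fx=3,fy=3,interpolation=cv2.INTER_CUBIC))
E
```

```text
26.3917 [ 0.41981376 -0.24643694  0.19258091] [-0.1991643  -0.0197077  -0.95055538]
```

View pics/s_sz.png

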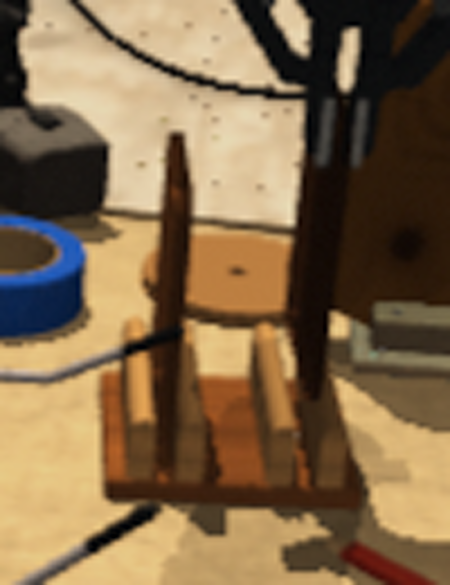

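View pics/s_wz.png

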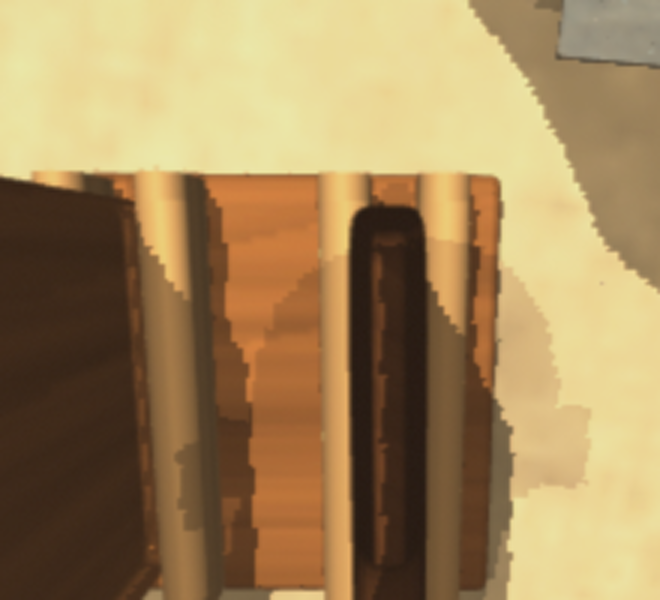

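```bash
python3 - <<'E'
from h import *
from bench import r
W=np.load("w3.npz");w={"intrinsics":W["K"],"pose":W["T"]}
P=lambda x,y,z:onz(w,(190+x/3,40+y/3),z).round(4)
rx=np.array([np.cos(.148),np.sin(.148),0]);ry=np.array([-rx[1],rx[0],0])
t=r.get_obs()["tcp_pos"]
loc=lambda X:((X-t)@rx*1000,(X-t)@ry*1000)
for n,X in [("groove edge -y",P(371,176,.046)),("",P(420,176,.046)),("b3 L,-y",P(320,175,.046)),("b4 R -y",P(469,176,.046)),
 ("b3 L +y",P(327,598,.046)),("b4 L",P(427,500,.046)),("b4 R",P(461,500,.046)),("slab edge",P(499,180,.014)),("slab edge",P(485,585,.014)),
 ("top -y end",P(388,207,.223)),("bot L",P(372,240,.066)),("bot R",P(406,240,.066)),("top L",P(350,300,.22)),("top R",P(427,300,.22)),("bot -y",P(390,235,.064)),("slab -y edge",P(450,175,.014)),("slab +y",P(300,588,.014))]:
    print(n,X,np.round(loc(X),1))
c=r.get_calibration("side");D=lambda x,y:(340+x/4.5,150+y/4.5)
for n,p,z in [("b3 +y end",(280,430),.048),("b4 +y end",(330,432),.048)]: print(n,np.round(loc(onz(c,D(*p),z)),1))
# bottom corner of board in side: lies at local y ~ +23
for p in [(302,395),(325,398)]:
    print("bot corner",np.round(loc(onz(c,D(*p),.066)),1))
E
```

```text
groove edge -y [ 0.4383 -0.3427  0.046 ] [  4.2 -98. ]
 [ 0.4255 -0.3446  0.046 ] [ -8.7 -98. ]
b3 L,-y [ 0.4518 -0.341   0.046 ] [ 17.8 -98.3]
b4 R -y [ 0.4126 -0.3465  0.046 ] [-21.7 -98. ]
b3 L +y [ 0.4347 -0.2235  0.046 ] [18.2 20.4]
b4 L [ 0.4096 -0.258   0.046 ] [-11.7 -10. ]
b4 R [ 0.3998 -0.2594  0.046 ] [-21.6 -10. ]
slab edge [ 0.4017 -0.3491  0.014 ] [-32.9 -99. ]
slab edge [ 0.3835 -0.2246  0.014 ] [-32.6  26.9]
top -y end [ 0.4313 -0.3295  0.223 ] [ -0.7 -83.9]
bot L [ 0.4354 -0.3268  0.066 ] [  3.7 -81.9]
bot R [ 0.427 -0.328  0.066] [ -4.8 -81.8]
top L [ 0.4341 -0.3196  0.22  ] [  3.5 -74.6]
top R [ 0.4257 -0.3208  0.22  ] [ -5.  -74.5]
bot -y [ 0.4311 -0.3286  0.064 ] [ -0.8 -83. ]
slab -y edge [ 0.4163 -0.3483  0.014 ] [ -18.4 -100.3]
slab +y [ 0.4445 -0.2144  0.014 ] [29.3 28. ]
b3 +y end [15.7 29.7]
b4 +y end [-10.9  29.6]
bot corner [ 5.2 22.8]
bot corner [-6.7 25.1]
```

```bash
python3 - <<'E'
from bench import r
from h import *
rx=np.array([np.cos(.148),np.sin(.148),0]);ry=np.array([-rx[1],rx[0],0]);R=Rtool(.148)
t=r.get_obs()["tcp_pos"];t=t-.0013*rx-.003*ry
for z in (.192,.178,.168,.158,.150,.138):
    t[2]=z;st=r.line_to(t,R,feed=.04,stop_force=5)
    f=F(r,12);o=r.get_obs();m=f[0][0]*AX+f[0][1]*AY
    print(z,st,o["tcp_pos"].round(4),"fx,fy,fz",np.round([m@rx,m@ry,f[0][2]],2),f[2].round(3))
    if st: break
print(o["clock"],o["finger_gap"])
for n in ("wrist","side"): cv2.imwrite(f"pics/t_{n}.png",r.snapshot(n)[:,:,::-1])
a=cv2.imread("pics/t_side.png")[150:280,340:440];cv2.imwrite("pics/t_sz.png",cv2.resize(a,None,fx=4.5,fy=4.5,interpolation=cv2.INTER_CUBIC))
E
```

```text
0.192 False [ 0.4188 -0.2496  0.192 ] fx,fy,fz [-0.05 -0.03 -1.36] [ 0.02   0.007 -0.011]
0.178 False [ 0.4189 -0.2496  0.1782] fx,fy,fz [ 0.18 -0.04 -0.86] [0.025 0.005 0.004]
0.168 False [ 0.4188 -0.2496  0.1681] fx,fy,fz [ 0.03  0.12 -1.18] [ 0.04  -0.005 -0.012]
0.158 False [ 0.4188 -0.2496  0.1581] fx,fy,fz [ 0.16  0.2  -1.09] [ 0.009 -0.012 -0.005]
0.15 False [ 0.4188 -0.2496  0.1501] fx,fy,fz [-0.04  0.11 -1.05] [0.038 0.004 0.   ]
0.138 True [ 0.4195 -0.2499  0.1446] fx,fy,fz [ 0.73 -0.68  2.82] [-0.214 -0.341  0.012]
29.3833 0.008791730666094443
```

View pics/t_sz.png

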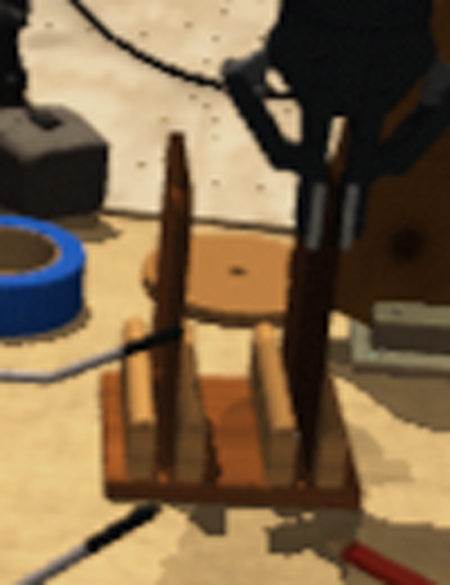

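View pics/t_wrist.png

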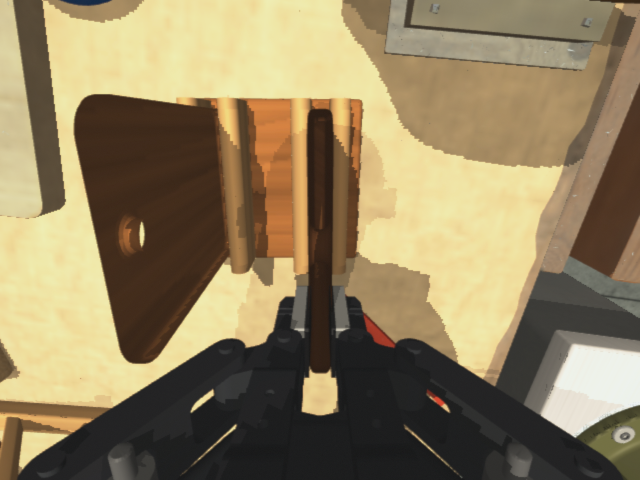

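The board sits between the battens at (310,440) in the zoom, and the stop came at about the expected floor height. I'll press lightly to confirm, hold, release and retreat.

```bash
python3 - <<'E'
from bench import r
from h import *
R=Rtool(.148);t=np.array([.4188,-.2496,0])
t[2]=.1425;st=r.line_to(t,R,feed=.01,stop_force=6);r.pause(.2)
o=r.get_obs();print(st,o["tcp_pos"].round(4),F(r,15)[0].round(2))
r.pause(.2)
r.move_gripper(.03);o=r.get_obs();print(o["finger_gap"],o["tcp_pos"],F(r,15)[0].round(2))
for n in ("wrist",): cv2.imwrite(f"pics/u_{n}.png",r.snapshot(n)[:,:,::-1])
print(r.get_obs()["clock"])
E
```

```text
True [ 0.4197 -0.25    0.1447] [-0.35  1.13  2.72]
0.029771515965610333 [ 0.41966289 -0.25015631  0.14439528] [-0.14  0.09  0.02]
30.7333
```

View pics/u_wrist.png

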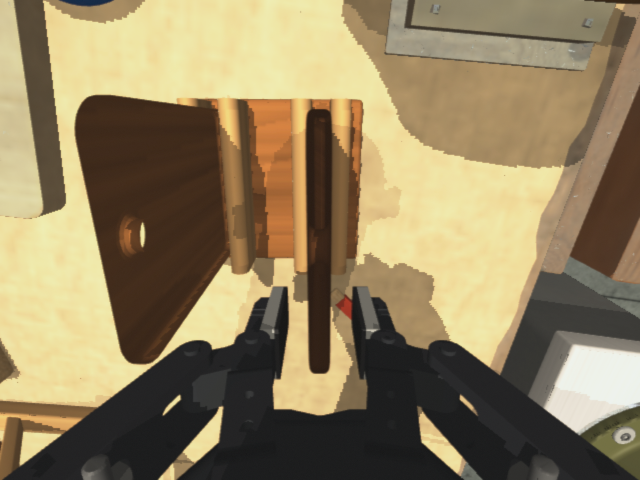

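```bash
python3 - <<'E'
from bench import r
from h import *
o=r.get_obs();t=o["tcp_pos"].copy();t[2]=.33
r.line_to(t,Rtool(.148),feed=.12);r.pause(.3)
c=r.get_calibration("wrist")
for n in ("wrist","side","scene"): cv2.imwrite(f"pics/v_{n}.png",r.snapshot(n)[:,:,::-1])
a=cv2.imread("pics/v_side.png")[150:300,280:440];b=cv2.imread("pics/v_scene.png")[140:420,210:480]
cv2.imwrite("pics/v_b.png",np.hstack([cv2.resize(a,(400,375)),cv2.resize(b,(362,375))]))
np.savez("w4.npz",K=c["intrinsics"],T=c["pose"]);print(r.get_obs()["clock"],F(r)[0])
E
```

```text
32.875 [ 0.28309309 -0.26079019 -0.09375561]
```

View pics/v_wrist.png

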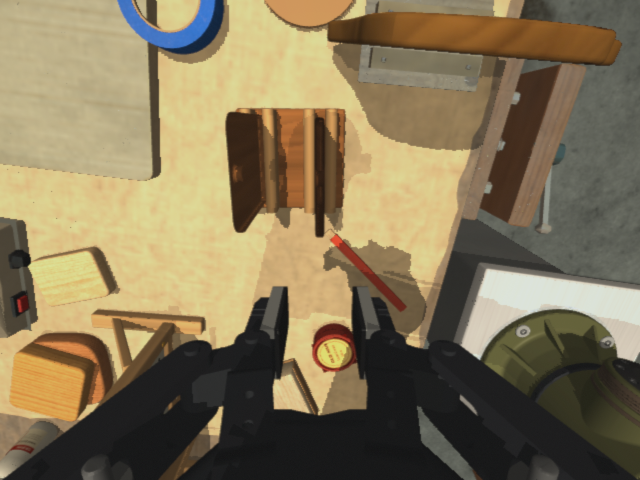

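View pics/v_b.png

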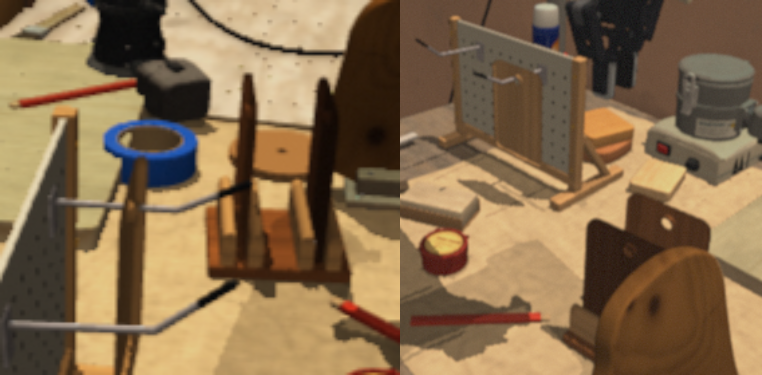

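The dark board stands upright in the empty groove, with its top level with the racked board's in the side zoom (rows 80 and 77). Its rows in the wrist view, 117–235, also match the racked board's 112–231. The pale board still hangs and both pegs look unchanged. I'm handing in.

```bash
python3 - <<'E'
from bench import r
r.hand_in();print(r.get_obs()["clock"])
E
```

```text
the job is handed in; nothing more can be done
the job is handed in; nothing more can be done
```

The dark board is off its peg and standing hole end up in the empty groove of the rack, and I handed the job in at about 33 s of the 72 s. The hand-in gives no verdict, so success rests on my own checks below.

**What I did:** I pinched the board by its top edge beside the hole and lifted it 4.4 mm to centre the hole on the wire. I eased it along the peg, tilted it about 20° to follow the turned-up end, and took it off past the tip. After levelling it over the rack I lowered it to the groove floor, held it there briefly, let go and backed away.

**Last checks:**
- **Peg load:** at every check on the peg the wrist force stayed within about 0.3 N of the board's own weight (about 1.2 N), so I saw no real load on the peg. One guarded move stopped on its force limit partway; the force read at rest straight afterwards was normal, so I took it for a motion spike. The wrist torque drifted in step with the tilt, which looked like a sensor effect rather than contact.
- **Seating:** the floor stopped the board at about the expected height, with roughly 4 N on the tool. It showed no visible movement when I let go. In the final pictures it stands upright, level with the racked board and near the middle of the groove.
- **Other boards:** the pale board still hangs and the racked board still stands. I checked these by eye only, without measuring their shift.
- **Disagreement:** before lowering, the side and wrist cameras differed by about 3 to 5 mm on where the groove was. I went with the wrist camera, which resolves finer detail, and the board entered the groove with no side contact.

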